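# Close up the topping-bin row on the counter rack

## Task

Slide the keeper with the yellow fin on the sloped rack right back to the end of its travel, then push the red-lidded bin along the rack until it butts flush against the green-lidded end bin. Then take the blue-lidded bin from the counter by its fin, keeping it upright, and set it down on the slope beside the red one, base flat and lower edge against the front lip. Butt it flush so that no gap is left in the row, slide the keeper back up against it, let go, and leave the green bin and everything else where it stands.

Things in the scene. Friction and masses are not known exactly. Their poses are not given: they have to be found in the camera images.
- rack: Fixed stainless rack, 400 mm wide along its y. Origin: on the counter below the foot of its slope, mid-width; z vertical, x towards the slope's high side, y along the row. The slope starts 30 mm above the counter and rises 30 degrees towards +x, 125 mm long.
- rack_foot (a point): Mid-width point where slope and front lip meet, 30 mm above the rack's origin, same axes. The lip is 4 mm thick, 14 mm tall off the slope, and runs the whole width.
- rack_wall (a point): Point at the foot of the slope on the inner face of the end wall, at y = -195 mm of the rack. There is no wall at the +y end.
- keeper (a joint): Position (m) of the black sliding end stop along the rack's y: 0 nearest the end wall, 0.125 the end of its travel, towards +y. Stays where left; about 2 N of friction. Pitched 30 degrees like the slope; 100 mm along the slope, 72 mm high at its face, 56 mm wide in y.
- keeper_face (a point): Slope-level point in the middle of the keeper's flat face that meets the bins (looks to -y; the keeper lies on its +y side). Axes: x up the slope, y along the row, z normal to the slope. At joint 0 it is at y = +10 mm of the rack.
- keeper_fin (a point): Top centre of the keeper's yellow fin: 14 mm thick (x), 40 long (y), standing 49 mm above the keeper's 42 mm high back part; 33 mm behind the face, 91 mm above the slope. Axes as keeper_face.
- bin_end: Green-lidded end bin, lidded box 110 x 70 x 75 mm (own x, y, z), 0.2 to 0.45 kg. Grab fin on the lid over the centre: 14 mm thick (x), 44 long (y), 36 tall, top 111 mm above the underside. Origin: centre of underside. Lies on the slope (x up the slope, y along the row, z normal to it) by the end wall, 1 mm off the lip; reference of the row.
- bin_mid: Red-lidded bin, lidded box 110 x 70 x 75 mm (own x, y, z), 0.2 to 0.45 kg. Grab fin on the lid over the centre: 14 mm thick (x), 44 long (y), 36 tall, top 111 mm above the underside. Origin: centre of underside. Lies on the slope like the green one, 25 to 50 mm short of it on its +y side.
- bin_out: Blue-lidded bin, lidded box 110 x 70 x 75 mm (own x, y, z), 0.2 to 0.45 kg. Grab fin on the lid over the centre: 14 mm thick (x), 44 long (y), 36 tall, top 111 mm above the underside. Origin: centre of underside. Stands upright on the counter, left or right. Home: on the slope at the lip like the others, 70 mm in +y from the red one's origin.
- caddy: Grey open caddy without lid or fin, 110 x 75 x 80 mm, on the counter on the other side; bystander. Origin: underside centre.
- squeeze: Red squeeze bottle, 52 mm across, 125 mm tall, upright; bystander. Origin: underside centre.
- shaker: Glass shaker jar with steel cap, 58 mm across, 90 mm tall; bystander. Origin: underside centre.
- cup: Paper-white cup, 84 mm across, 100 mm tall; bystander. Origin: underside centre.
- spatula: Spatula 240 mm long lying on the counter at the robot's right; bystander. Origin: underside, mid-length.

How it is judged:
On the way, in this order (a step that is already met when the one before it is completed fails the run):
1. the keeper is slid back to within 25 mm of the end of its travel (value of joint keeper above 0.1 m), for 0.2 s.
2. the red bin is butted against the green one, gap under 2.5 mm, flat on the slope at the lip (x of bin_mid in the frame of bin_end between -0.008 and 0.008 m and z of bin_mid in the frame of bin_end between -0.005 and 0.005 m and y of bin_mid in the frame of bin_end between 0.066 and 0.0725 m and angle between the z axis of bin_mid and the z axis of bin_end, either way round below 0.06 rad and angle between the y axis of bin_mid and the y axis of bin_end, either way round below 0.05 rad), for 0.2 s.
3. the blue bin lies flat on the slope at the lip, on the red bin's open side (x of bin_out in the frame of bin_end between -0.008 and 0.008 m and z of bin_out in the frame of bin_end between -0.005 and 0.005 m and y of bin_out in the frame of bin_end between 0.135 and 0.26 m and angle between the z axis of bin_out and the z axis of bin_end, either way round below 0.06 rad and angle between the y axis of bin_out and the y axis of bin_end, either way round below 0.05 rad), for 0.2 s.
At the end, for the whole second after the job is handed in: Green, red and blue bins form one closed row: gaps under 2.5 mm, flat on the slope (5 mm, 3 deg), level along the slope within 8 mm, square within 3 deg; keeper within 3.5 mm of the blue bin; green bin moved under 8 mm, bystanders under 30 mm; all at rest (all of step 2 and x of bin_out in the frame of bin_mid between -0.008 and 0.008 m and z of bin_out in the frame of bin_mid between -0.005 and 0.005 m and y of bin_out in the frame of bin_mid between 0.066 and 0.0725 m and angle between the z axis of bin_out and the z axis of bin_mid, either way round below 0.06 rad and angle between the y axis of bin_out and the y axis of bin_mid, either way round below 0.05 rad and y of bin_out in the frame of keeper_face above -0.0385 m and distance of bin_end from where it was at the start of the episode below 0.008 m and linear speed of each of bin_out, bin_mid below 0.01 m/s and velocity of joint keeper below 0.01 m/s and distance of each of caddy, squeeze, shaker, cup, spatula from where it was at the start of the episode below 0.03 m); the robot touches nothing.
It fails at once if the blue bin is dropped: untouched in the air more than 25 mm above where it would rest (contact force between bin_out and anything else below 0.01 N and height (world z) of bin_out above 0.03 m and z of bin_out in the frame of bin_end above 0.025 m).
It fails at once if the blue bin is tipped more than 57 degrees (angle between bin_out's own z axis and vertical above 1 rad).
It fails at once if the red bin is tipped more than 57 degrees (angle between bin_mid's own z axis and vertical above 1 rad).
It fails at once if the green bin is shifted by more than 15 mm (distance of bin_end from where it was at the start of the episode above 0.015 m).
It fails at once if a bystander is moved by more than 40 mm (distance of any of caddy, squeeze, shaker, cup, spatula from where it was at the start of the episode above 0.04 m).
It also fails if it takes over 72 s, if anything falls off the work surface, if the arm or the gripper's body presses on something with over 40 N, if the wrist force passes 120 N, or if a joint passes its speed limit or range.

## Robot

A 6-joint arm with a two-finger parallel gripper is mounted at the origin on the work surface. World frame = base frame: x ahead of the robot, y to its left, z up, the work surface at z = 0. Lengths are in m, angles in rad, forces in N, time in s.
With the tool pointing down it reaches from about 0.35 to 0.975 m from the base axis. Payload 4.9 kg.
Tool frame: the origin (TCP) lies at the very end of the fingers, on their centre line; the grasp point (between the pads) lies 19 mm behind it; z points along the fingers, x is the direction in which the jaws open and shut, and the axes are right-handed (so a half turn about z gives the same grasp; the last joint's range is limited). The gripper opens to 85 mm and grips with 20 to 120 N. Pads are 22 mm wide; open, the fingers measure 114 mm over their backs; the gripper's body (76 mm by 85 mm) begins 54 mm behind the grasp point. The pads swing forward as they close: fully open they stand 13 mm farther back than shut.
Start: joints at [1.103, 0.053, 1.613, -0, 1.476, -0.119], TCP at [0.214, 0.587, 0.231] pointing down, gripper open.
Joint ranges: [-3.01, 3.01], [-1.01, 2.22], [0.06, 2.58], [-1.02, 4.17], [0.09, 2.62], [-3.14, 3.14]. Speed limits (rad/s): [2.57, 2.57, 3.14, 3.14, 3.14, 3.14].

## Interface

Orientations are given as a unit quaternion [w, x, y, z].
In Python, from plant import manip, imaging gives the robot as it stands.
- The arm moves only by the shell command python3 -m pendant 'ROWS'. ROWS is JSON, a list that holds one entry, the list of rows, each a list of 7 numbers: the turn, a rotation vector about the world's x, y, z in units of pi rad (1.0 is pi rad), then the shift along the world's x, y, z in units of 250 mm (1.0 is 250 mm), then the opening, from 0 (shut) to 1 (fully open). In form: [[[ax, ay, az, tx, ty, tz, claw], ...]]. A call has 1 to 20 rows; each row shifts and turns the commanded pose from where the row before left it; what a row does not reach is not made up. A row lasts 1/8 s, in which the tool goes at most 62.5 mm and 10.7 degrees, less where a joint would pass 70% of its speed; a pose out of reach is approached as far as the arm can. A call with a number of a shift or a turn outside -1 to 1 is refused whole. A call with a gripper value outside its range is refused whole. The fingers move at their own pace and stop on an object; the grip force is fixed at half the most. Time passes only in rows, so rows that do not move let the fingers close. It gives the time, the measured TCP pose, the force and the opening at its end, in the units of the state.
- manip.state(): the state, without advancing time (a new reading comes with each control period).
- imaging.grab_frame(name): name is "scene" or "top" or "wrist"; returns a dict with "frame" (400x640x3 uint8, blue, green, red), "mtx" (3x3 intrinsics, pixels), "k1" (the pictures are not rectified: a ray, as slopes to the right and down, at radius r is drawn at 1 + k1 r^2 times it, then the intrinsics apply), "world_to_cam" (4x4, takes a point from world to camera coordinates). Camera axes: x right, y down, z forward; pixel columns grow to the right and rows downward; lengths in m; the calibration is good to about 2 mm. A picture is of the moment at which its call begins. There is no depth.
- manip.job_done(): hands the job in, once; it reports no verdict.
The state is a dict: "time": time; "joint_pos": joint angles; "joint_vel": joint speeds; "joint_efforts": joint torques, N m; "tool_pos": TCP position; "tool_rot": TCP orientation; "contact_force": force on the tool from outside, world axes, zero at the start; "ft_torque": the same for the moment, N m; "gripper_width": opening from 0.0 (shut) to 1.0 (fully open).
Only numpy, scipy, OpenCV 4.12 (cv2) and the standard library are available. Lean on these libraries where they do the work, as an engineer would, in place of code of your own. Each camera call takes 0.05 s, during which the arm holds its last target. There are 200 camera calls.

## Working session

There is one attempt and no reset: what is moved stays moved. The work goes in short steps, Python scripts to look and compute and a shell command to move; the robot and the scene stay as the last step left them, time stands still between calls to the robot, and variables do not carry over. Pictures are saved under pics/ and viewed, about 8 in all and at most 12, crops included, and the job is handed in when it is done.

```bash
mkdir -p pics; ls
python3 - <<'E'
from plant import manip, imaging
import cv2,numpy as np
print(manip.state())
for n in ("scene","top"):
    d=imaging.grab_frame(n); cv2.imwrite(f"pics/{n}0.png",d["frame"]); print(n,d["mtx"].tolist(),d["k1"],np.round(d["world_to_cam"],4).tolist())
E
```

```text
pics
{'time': 0.0, 'joint_pos': array([ 1.10299759e+00,  5.33298139e-02,  1.61426929e+00, -2.87669523e-05,
        1.47598332e+00, -1.18993034e-01]), 'joint_vel': array([ 0.00011342,  0.00038254,  0.00068357, -0.0014577 ,  0.0004724 ,
       -0.00047128]), 'joint_efforts': array([-2.81617518e-03, -3.93665314e+01, -3.70185649e+01, -3.00660722e-04,
        6.75925883e-03, -4.73925486e-07]), 'tool_pos': array([0.21333654, 0.58681534, 0.23009454]), 'tool_rot': array([ 4.82595231e-04,  8.19076235e-01,  5.73683826e-01, -8.70118106e-04]), 'contact_force': array([ 0.10092099,  0.67397499, -0.17278681]), 'ft_torque': array([-0.00978316,  0.01118928,  0.05774411]), 'gripper_width': 0.9998976386199271}
scene [[448.0977898200697, 0.0, 317.9006205119054], [0.0, 448.0977898200697, 201.72863415580804], [0.0, 0.0, 1.0]] 0.03155519853500839 [[0.1761, 0.9842, 0.0169, -0.0913], [0.7926, -0.1316, -0.5954, -0.3899], [-0.5838, 0.1182, -0.8032, 1.6366], [0.0, 0.0, 0.0, 1.0]]
top [[462.46880377121397, 0.0, 316.9435115797129], [0.0, 462.46880377121397, 209.64686464265168], [0.0, 0.0, 1.0]] -0.005603055770472313 [[-0.021, -0.9997, -0.0109, 0.0276], [-0.9983, 0.0215, -0.0545, 0.563], [0.0547, 0.0097, -0.9985, 1.4932], [0.0, 0.0, 0.0, 1.0]]
```

View pics/scene0.png

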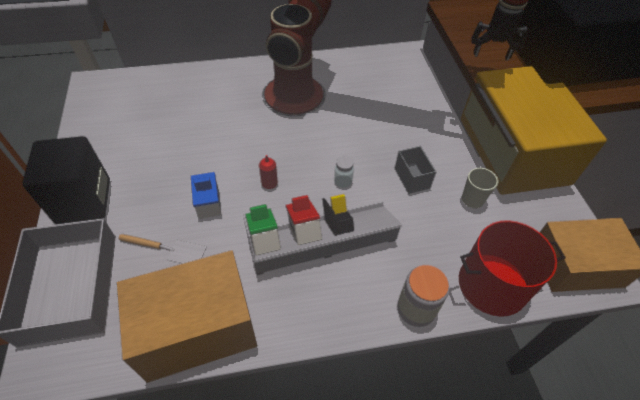

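View pics/top0.png

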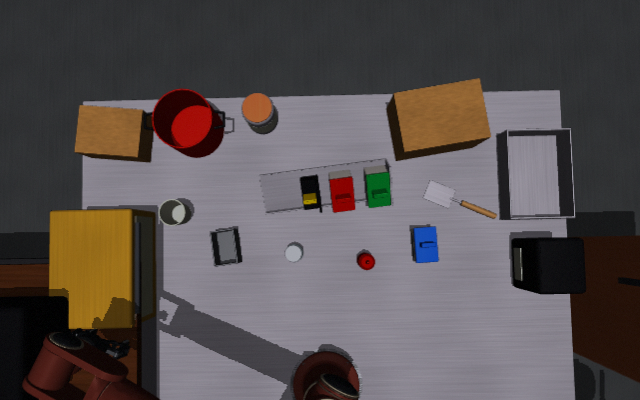

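The scene view faces the robot from the far side. It shows the rack at px (245–400, 200–265), with green, red and the yellow-finned keeper at x≈260, 302 and 340, and blue on the counter at (205,190). The top view has world +x up and +y left. There the fins sit near green (378,195), red (342,193), yellow (310,198) and blue (428,244). The rack is yawed about 8°, and the spatula lies beside blue.

```bash
cat > h.py <<'E'
import numpy as np, cv2
from plant import manip, imaging
from scipy.spatial.transform import Rotation as R
def ray(d,uv):
    K,k=np.array(d["mtx"]),d["k1"]; T=np.array(d["world_to_cam"])
    p=cv2.undistortPoints(np.array([[uv]],float),K,np.array([k,0,0,0]))[0,0]
    v=T[:3,:3].T@np.array([p[0],p[1],1]); return -T[:3,:3].T@T[:3,3], v/np.linalg.norm(v)
def plane(d,uv,z):
    o,v=ray(d,uv); return o+v*(z-o[2])/v[2]
def plane_n(d,uv,p0,n):
    o,v=ray(d,uv); return o+v*((p0-o)@n)/(v@n)
def tri(obs):
    A=np.zeros((3,3));b=np.zeros(3)
    for d,uv in obs:
        o,v=ray(d,uv);P=np.eye(3)-np.outer(v,v);A+=P;b+=P@o
    x=np.linalg.solve(A,b); return x,[np.linalg.norm((np.eye(3)-np.outer(v,v))@(x-o)) for o,v in (ray(d,u) for d,u in obs)]
def proj(d,X):
    T=np.array(d["world_to_cam"]);c=T[:3,:3]@X+T[:3,3];r=c[:2]/c[2];r=r*(1+d["k1"]*(r@r));K=d["mtx"]
    return np.array([K[0][0]*r[0]+K[0][2],K[1][1]*r[1]+K[1][2]])
def masks(f):
    h=cv2.cvtColor(f,cv2.COLOR_BGR2HSV);H,S,V=cv2.split(h)
    ok=(S>120)&(V>50)
    return dict(green=ok&(H>45)&(H<85),red=ok&((H<6)|(H>174)),yellow=ok&(H>24)&(H<34)&(V>90),blue=ok&(H>105)&(H<130))
def blobs(m,amin=15):
    n,l,s,c=cv2.connectedComponentsWithStats(m.astype(np.uint8))
    return [(s[i,4],np.round(c[i],1).tolist(),s[i,:4].tolist()) for i in range(1,n) if s[i,4]>=amin]
E
python3 - <<'E'
from h import *
D={n:imaging.grab_frame(n) for n in("scene","top","wrist")}
cv2.imwrite("pics/w0.png",D["wrist"]["frame"])
w=D["wrist"];T=np.array(w["world_to_cam"]);s=manip.state();Rt=R.from_quat(s["tool_rot"][[1,2,3,0]]).as_matrix()
print("wristcam in tool",Rt.T@(-T[:3,:3].T@T[:3,3]-s["tool_pos"]),(Rt.T@T[:3,:3].T).round(3).tolist())
for n in("scene","top"):
    for c,m in masks(D[n]["frame"]).items(): print(n,c,blobs(m))
a=cv2.resize(D["top"]["frame"][150:220,250:410],None,fx=5,fy=5,interpolation=2)
b=cv2.resize(D["scene"]["frame"][165:275,180:408],None,fx=3.5,fy=3.5*.64,interpolation=2)
b=b[:,:800];a=a[:,:b.shape[1]];b=b[:,:a.shape[1]]
cv2.imwrite("pics/c0.png",np.vstack([a,b])[:600]);print(a.shape,b.shape)
E
```

```text
wristcam in tool [ 0.00018406 -0.07016553 -0.14270302] [[1.0, -0.0, 0.0], [0.0, 0.961, 0.276], [-0.0, -0.276, 0.961]]
scene green [(np.int32(508), [260.7, 219.5], [247, 205, 29, 28])]
scene red [(np.int32(27), [294.1, 1.4], [290, 0, 9, 4]), (np.int32(25), [303.4, 2.5], [300, 0, 10, 7]), (np.int32(162), [267.0, 164.6], [260, 158, 15, 14]), (np.int32(598), [301.8, 209.9], [286, 196, 33, 28]), (np.int32(5722), [511.2, 268.0], [464, 221, 94, 95])]
scene yellow [(np.int32(35), [337.6, 196.9], [331, 195, 14, 5])]
scene blue [(np.int32(632), [204.0, 189.1], [191, 172, 27, 34])]
top green [(np.int32(760), [378.2, 189.4], [366, 172, 25, 36])]
top red [(np.int32(1666), [188.2, 123.2], [151, 88, 62, 61]), (np.int32(766), [342.1, 194.0], [329, 177, 26, 36]), (np.int32(218), [366.2, 261.3], [358, 253, 17, 17]), (np.int32(2151), [69.7, 373.1], [28, 339, 100, 61]), (np.int32(165), [353.3, 378.1], [348, 366, 11, 25]), (np.int32(208), [35.6, 392.0], [23, 381, 32, 19]), (np.int32(62), [336.6, 393.7], [323, 385, 29, 15]), (np.int32(38), [324.2, 392.2], [320, 389, 12, 7])]
top yellow [(np.int32(44), [309.3, 201.0], [303, 199, 14, 5])]
top blue [(np.int32(800), [425.5, 244.3], [413, 227, 26, 36])]
(350, 798, 3) (246, 798, 3)
```

View pics/c0.png

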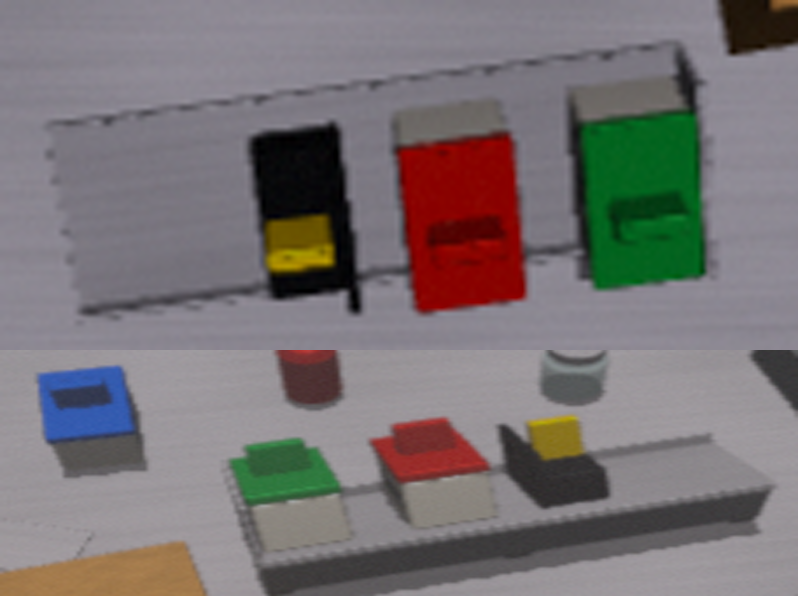

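The upscaled crop shows the lid quads and fins clearly. In full top-view pixels, the yellow fin top is near (310,202) and the rack's back edge runs (260,174.6)→(386,158.6). The keeper face is on the red bin's side.

Run:
```python
from h import *
D={n:imaging.grab_frame(n) for n in("scene","top")};t=D["top"];s=D["scene"]
c=lambda x,y:(250+x/5-.4,150+y/5-.4)
a,b=plane(t,c(50,123),.0925),plane(t,c(680,43),.0925);print("back",a,b,np.degrees(np.arctan2(-(a-b)[0]*-1*-1,(a-b)[1])))
a,b=plane(t,c(80,310),.042),plane(t,c(580,245),.042);print("lip",a,b,np.degrees(np.arctan2(-(a-b)[0],(a-b)[1])))
print("keeper fin",tri([(t,(309.8,202)),(s,(337.8,196))]))
mm=masks(t["frame"])
for k in("blue",):
    q=cv2.minAreaRect(max(cv2.findContours(mm[k].astype(np.uint8),0,2)[0],key=cv2.contourArea));P=[plane(t,p,.075) for p in cv2.boxPoints(q)]
    print(k,np.round(P,3).tolist(),np.mean(P,0))
# fin centres (top edges): red top view crop (467,250) ; scene crop
sc=lambda x,y:(180+x/3.5-.4,165+(y-350)/2.24-.4)
print("red fin",tri([(t,c(467,251)),(s,sc(422,423))]),"green fin",tri([(t,c(652,226)),(s,sc(276,443))]))
for n,z,uv in(("squeeze",.1,(366,261)),("shaker",.09,(293,253)),("caddy",.08,(226,246))):print(n,plane(t,uv,z))
```

```text
back [0.67362176 0.19100315 0.0925    ] [ 0.71488428 -0.20199632  0.0925    ] 5.993743564214755
lip [0.55932941 0.18014993 0.042     ] [ 0.59414884 -0.14135685  0.042     ] 6.181085325313026
keeper fin (array([0.58092802, 0.0377915 , 0.13581985]), [np.float64(0.0024533126623705447), np.float64(0.0024533126623704996)])
blue [[0.498, -0.283, 0.075], [0.503, -0.353, 0.075], [0.392, -0.358, 0.075], [0.388, -0.288, 0.075]] [ 0.44531857 -0.32061345  0.075     ]
red fin (array([ 0.58356568, -0.0623326 ,  0.1556279 ]), [np.float64(0.0011960558172488698), np.float64(0.0011960558172488499)]) green fin (array([ 0.5958086 , -0.17174126,  0.1575713 ]), [np.float64(0.0013141479696429795), np.float64(0.0013141479696429743)])
squeeze [ 0.39843186 -0.1319064   0.1       ]
shaker [0.42701737 0.0915722  0.09      ]
caddy [0.45263916 0.30072249 0.08      ]
```

```bash
python3 -m pendant '[[[0,0,-0.0273,0.098,-0.170,0,1],[0,0,-0.0273,0.098,-0.170,0,1],[0,0,-0.0273,0.098,-0.170,0,1],[0,0,-0.0273,0.098,-0.170,0,1],[0,0,-0.0273,0.098,-0.170,0,1],[0,0,-0.0273,0.098,-0.170,0,1],[0,0,-0.0273,0.098,-0.170,0,1],[0,0,-0.0273,0.098,-0.170,0,1],[0,0,-0.0273,0.098,-0.170,0,1],[0,0,-0.0273,0.098,-0.170,0,1],[0,0,-0.0273,0.098,-0.170,0,1],[0,0,-0.0273,0.098,-0.170,0,1],[0,0,-0.0273,0.098,-0.170,0,1],[0.0044,-0.0414,0,0,0,0,0.6],[0.0044,-0.0414,0,0,0,0,0.6],[0.0044,-0.0414,0,0,0,0,0.6],[0.0044,-0.0414,0,0,0,0,0.6],[0,0,0,0,0,0,0.6],[0,0,0,0,0,0,0.6]]]'
python3 - <<'E'
from h import *
d=imaging.grab_frame("wrist");cv2.imwrite("pics/w1.png",d["frame"])
s=manip.state();print(R.from_quat(s["tool_rot"][[1,2,3,0]]).as_matrix().round(4).tolist(),s["tool_pos"],s["contact_force"],s["joint_pos"])
for c,m in masks(d["frame"]).items(): print(c,blobs(m,200))
print(proj(d,np.array([0.581,0.038,0.136])))
E
```

```text
time: 2.72
tool_pos: [0.5326, 0.0348, 0.2323]
tool_rot: [-0.013, 0.965, 0.052, 0.258]
contact_force: [0.6, -0.4, 0.4]
gripper_width: 0.604
[[0.8611, 0.1068, 0.4972], [0.093, -0.9943, 0.0526], [0.4999, 0.001, -0.8661]] [0.5329812  0.03478521 0.23262435] [ 0.29887688 -0.118553   -0.37495646] [-0.13823809 -0.53062466  2.15972326  0.14317104  1.00651162 -0.29086907]
green []
red [(np.int32(7884), [318.6, 299.6], [259, 264, 118, 84]), (np.int32(1735), [63.8, 343.0], [31, 320, 71, 63])]
yellow [(np.int32(953), [315.7, 197.6], [307, 169, 18, 57])]
blue []
[313.32316281 201.94540881]
```

View pics/w1.png

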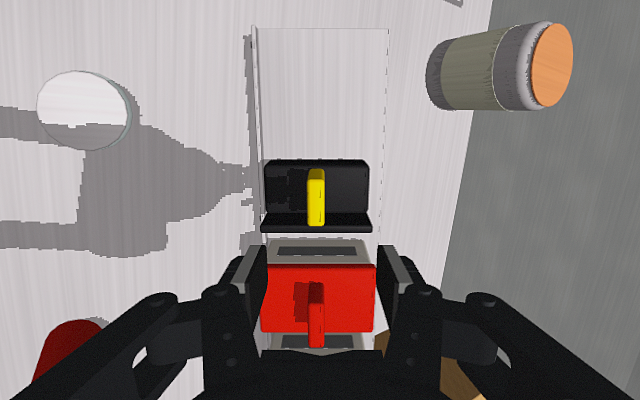

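The wrist view lines up with the rack, whose edges run vertically. The keeper fin's top spans u 307–325, v≈180–226. The red fin is at u≈316, v 282–346, and the jaws are open on either side.

Run:
```python
from h import *
d=imaging.grab_frame("wrist");s=manip.state();Rt=R.from_quat(s["tool_rot"][[1,2,3,0]]).as_matrix();n=-Rt[:,2]
print(d["mtx"][0])
def rel(uv,p0):
    X=plane_n(d,uv,np.array(p0),n); return X.round(4),(Rt.T@(X-s["tool_pos"])).round(4)
print("fin",rel((316,203),[.581,.038,.136]));print("ends",rel((316,180),[.581,.038,.136]),rel((316,226),[.581,.038,.136]),rel((307,203),[.581,.038,.136]),rel((325,203),[.581,.038,.136]))
print("red lid",[rel(p,[.5836+.018,-.0623,.1556-.031])  for p in((261,264),(376,264))])
print("red fin",rel((316.5,282),[.5836,-.0623,.1556]))
```

```text
[326.56015323   0.         321.32428276]
fin (array([0.5834, 0.0373, 0.1373]), array([-0.0041,  0.0028,  0.1076]))
ends (array([0.5814, 0.056 , 0.1374]), array([-0.004 , -0.016 ,  0.1076])) (array([0.5854, 0.0179, 0.1373]), array([-0.0042,  0.0223,  0.1076])) (array([0.5772, 0.0367, 0.1337]), array([-0.0113,  0.0028,  0.1076])) (array([0.5896, 0.038 , 0.1409]), array([0.0031, 0.0028, 0.1076]))
red lid [(array([ 0.5544, -0.0274,  0.0996]), array([-0.0539,  0.0641,  0.1225])), (array([ 0.6432, -0.0179,  0.1512]), array([0.0492, 0.0641, 0.1225]))]
red fin (array([ 0.5796, -0.0222,  0.1557]), array([-0.0037,  0.0616,  0.0867]))
```

```bash
python3 -m pendant '[[[0,0,0,0.0522,0.003,-0.097,0.6],[0,0,0,0.0522,0.003,-0.097,0.6],[0,0,0,0.0522,0.003,-0.097,0.6],[0,0,0,0.0522,0.003,-0.097,0.6],[0,0,0,0.0522,0.003,-0.097,0.6],[0,0,0,0,0,0,0.6]]]'; python3 -m pendant '[[[0,0,0,0,0,0,0],[0,0,0,0,0,0,0],[0,0,0,0,0,0,0],[0,0,0,0,0,0,0],[0,0,0,0,0,0,0]]]'
```

```text
time: 3.58
tool_pos: [0.597, 0.0389, 0.1075]
tool_rot: [-0.014, 0.965, 0.052, 0.256]
contact_force: [-0.2, 0.5, -0.7]
gripper_width: 0.6
time: 4.2
tool_pos: [0.5968, 0.0385, 0.1111]
tool_rot: [-0.013, 0.965, 0.052, 0.258]
contact_force: [-6.6, -0.9, 3.0]
gripper_width: 0.149
```

```bash
python3 -m pendant '[[[0,0,0,-0.0085,0.0795,0,0],[0,0,0,-0.0085,0.0795,0,0],[0,0,0,-0.0085,0.0795,0,0],[0,0,0,-0.0085,0.0795,0,0],[0,0,0,-0.0085,0.0795,0,0]]]'; python3 -m pendant '[[[0,0,0,-0.0017,0.0159,0,0],[0,0,0,-0.0017,0.0159,0,0],[0,0,0,0,0,0,0]]]'
```

```text
time: 4.82
tool_pos: [0.586, 0.1379, 0.1111]
tool_rot: [-0.013, 0.965, 0.052, 0.258]
contact_force: [-6.2, -4.2, 3.3]
gripper_width: 0.157
time: 5.2
tool_pos: [0.5851, 0.1463, 0.1111]
tool_rot: [-0.014, 0.965, 0.052, 0.258]
contact_force: [-7.7, -0.2, 5.2]
gripper_width: 0.153
```

```bash
for i in 1 2; do :; done; python3 -m pendant '[[[0,0,0,-0.0013,0.012,0,0],[0,0,0,-0.0013,0.012,0,0]]]';  python3 -m pendant '[[[0,0,0,-0.0013,0.012,0,0],[0,0,0,-0.0013,0.012,0,0]]]'
```

```text
time: 5.45
tool_pos: [0.5846, 0.1516, 0.1111]
tool_rot: [-0.013, 0.965, 0.052, 0.258]
contact_force: [-7.6, -3.1, 4.4]
gripper_width: 0.146
time: 5.7
tool_pos: [0.5844, 0.1537, 0.111]
tool_rot: [-0.009, 0.965, 0.052, 0.258]
contact_force: [-7.4, -31.9, 8.0]
gripper_width: 0.15
```

```bash
python3 -m pendant '[[[0,0,0,0.0013,-0.012,0,0],[0,0,0,0,0,0,0.5],[0,0,0,0,0,0,0.5],[0,0,0,0,0,0,0.5],[0,0,0,-0.05,-0.005,0.087,0.5],[0,0,0,-0.05,-0.005,0.087,0.5],[0,0,0,-0.05,-0.005,0.087,0.3],[0,0,0,-0.05,-0.005,0.087,0],[0,0,0,0.009,-0.08,0,0],[0,0,0,0.009,-0.08,0,0],[0,0,0,0.009,-0.08,0,0],[0,0,0,0.009,-0.08,0,0],[0,0,0,0.009,-0.08,0,0],[0,0,0,0.009,-0.08,0,0],[0,0,0,0,0,0,0]]]'
python3 - <<'E'
from h import *
d=imaging.grab_frame("wrist");cv2.imwrite("pics/w2.png",d["frame"])
for c,m in masks(d["frame"]).items(): print(c,blobs(m,200))
s=manip.state();print(s["tool_pos"],s["contact_force"])
E
```

```text
time: 7.58
tool_pos: [0.5486, 0.0291, 0.1972]
tool_rot: [-0.013, 0.965, 0.051, 0.258]
contact_force: [0.5, 0.5, 0.4]
gripper_width: -0.002
green []
red [(np.int32(503), [267.8, 285.0], [252, 277, 35, 21]), (np.int32(522), [374.0, 284.6], [357, 276, 33, 22]), (np.int32(312), [321.4, 343.1], [314, 330, 15, 26]), (np.int32(2945), [39.3, 367.3], [0, 339, 83, 61])]
yellow [(np.int32(1390), [320.2, 30.2], [309, 0, 23, 66])]
blue []
[0.54844349 0.02974165 0.19712787] [-0.07649056 -0.81597592  0.08966677]
```

View pics/w2.png

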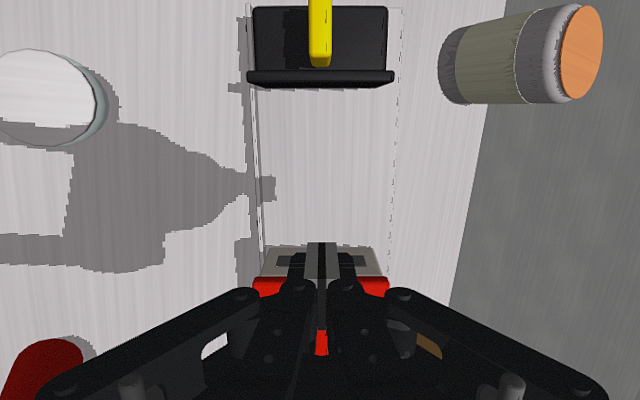

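The keeper now stands clear at the top of the frame (v<88). The red bin's +y lid edge is at v≈277, u 252–390, partly behind the closed fingers.

Run:
```python
from h import *
d=imaging.grab_frame("wrist");s=manip.state();Rt=R.from_quat(s["tool_rot"][[1,2,3,0]]).as_matrix();n=-Rt[:,2]
P=np.array([.533,.0348,.2326])-n*(.1076+.091)
print("slope pt",P,"tcp height over slope",(s["tool_pos"]-P)@n)
for nm,uv,h in(("lidL",(253,277),75),("lidR",(389,277),75),("baseL",(262,247),0),("baseR",(383,247),0),("keepface top",(320,88),72)):
    X=plane_n(d,uv,P+n*h/1000,n);print(nm,X.round(4),(Rt.T@(X-s["tool_pos"])).round(4))
```

```text
slope pt [0.63166857 0.04532312 0.06056588] tcp height over slope 0.1604426773423096
lidL [ 0.5511 -0.0269  0.0965] [-0.0532  0.057   0.0854]
lidR [ 0.6427 -0.0172  0.1497] [0.0532 0.0572 0.0854]
baseL [ 0.5837 -0.0312  0.0284] [-0.0595  0.0648  0.1604]
baseR [ 0.6889 -0.0201  0.0894] [0.0626 0.065  0.1604]
keepface top [0.583  0.1174 0.1202] [-0.0005 -0.083   0.0884]
```

```bash
python3 -m pendant '[[[0,0,0,0.0547,0.0058,-0.0953,0],[0,0,0,0.0547,0.0058,-0.0953,0],[0,0,0,0.0547,0.0058,-0.0953,0],[0,0,0,0.0547,0.0058,-0.0953,0],[0,0,0,0,0,0,0]]]'; python3 -m pendant '[[[0,0,0,0.0043,-0.04,0,0],[0,0,0,0.0043,-0.04,0,0],[0,0,0,0.0043,-0.04,0,0],[0,0,0,0.0043,-0.04,0,0]]]';python3 -m pendant '[[[0,0,0,0.0021,-0.02,0,0],[0,0,0,0.0021,-0.02,0,0],[0,0,0,0.0021,-0.02,0,0]]]'
```

```text
time: 8.3
tool_pos: [0.6017, 0.037, 0.0989]
tool_rot: [-0.014, 0.965, 0.052, 0.256]
contact_force: [-0.2, 0.3, 0.2]
gripper_width: 0.004
time: 8.8
tool_pos: [0.6077, -0.0054, 0.1025]
tool_rot: [-0.013, 0.964, 0.051, 0.259]
contact_force: [0.1, 0.4, -0.2]
gripper_width: 0.002
time: 9.18
tool_pos: [0.6086, -0.0187, 0.1015]
tool_rot: [-0.015, 0.965, 0.052, 0.258]
contact_force: [-3.2, 5.0, 2.9]
gripper_width: 0.0
```

```bash
python3 -m pendant '[[[0,0,0,0.0021,-0.02,0,0],[0,0,0,0.0021,-0.02,0,0]]]'; python3 -m pendant '[[[0,0,0,0.0021,-0.02,0,0],[0,0,0,0.0021,-0.02,0,0]]]'
python3 - <<'E'
from h import *
d=imaging.grab_frame("top");cv2.imwrite("pics/t1.png",cv2.resize(d["frame"][150:225,290:410],None,fx=5,fy=5,interpolation=2))
m=masks(d["frame"]);print([ (c,blobs(m[c],100)) for c in("green","red")][:2])
E
```

```text
time: 9.43
tool_pos: [0.6099, -0.028, 0.102]
tool_rot: [-0.015, 0.965, 0.052, 0.258]
contact_force: [-1.9, 6.6, 4.6]
gripper_width: -0.0
time: 9.68
tool_pos: [0.6112, -0.0379, 0.1023]
tool_rot: [-0.015, 0.965, 0.052, 0.258]
contact_force: [-3.1, 6.9, 4.5]
gripper_width: 0.002
[('green', [(np.int32(762), [378.2, 189.4], [366, 172, 25, 36])]), ('red', [(np.int32(1683), [188.2, 123.2], [151, 88, 62, 62]), (np.int32(651), [350.5, 191.1], [337, 176, 25, 34]), (np.int32(5794), [328.6, 314.5], [289, 220, 86, 180]), (np.int32(238), [261.1, 383.8], [243, 376, 35, 17])])]
```

```bash
python3 -m pendant '[[[0,0,0,0.0013,-0.012,0,0],[0,0,0,0.0013,-0.012,0,0]]]'; python3 -m pendant '[[[0,0,0,0.0009,-0.008,0,0],[0,0,0,0.0009,-0.008,0,0]]]'; python3 -m pendant '[[[0,0,0,0.0009,-0.008,0,0]]]'
```

```text
time: 9.98
tool_pos: [0.6119, -0.0438, 0.1024]
tool_rot: [-0.015, 0.965, 0.052, 0.258]
contact_force: [-1.8, 7.0, 4.7]
gripper_width: 0.001
time: 10.22
tool_pos: [0.6124, -0.0477, 0.1024]
tool_rot: [-0.015, 0.965, 0.052, 0.258]
contact_force: [-2.7, 6.3, 4.2]
gripper_width: 0.001
time: 10.35
tool_pos: [0.6126, -0.0497, 0.1024]
tool_rot: [-0.015, 0.965, 0.052, 0.258]
contact_force: [-2.9, 6.8, 4.9]
gripper_width: 0.001
```

```bash
for i in 0; do python3 -m pendant '[[[0,0,0,0.0009,-0.008,0,0]]]'; python3 -m pendant '[[[0,0,0,0.0009,-0.008,0,0]]]'; python3 -m pendant '[[[0,0,0,0.0009,-0.008,0,0]]]'; done | grep -E "pos|force"
python3 - <<'E'
from h import *
d=imaging.grab_frame("top");cv2.imwrite("pics/t1.png",cv2.resize(d["frame"][150:225,290:410],None,fx=6,fy=6,interpolation=2))
m=masks(d["frame"]);print([ (c,blobs(m[c],100)[:2]) for c in("green","red")])
E
```

```text
tool_pos: [0.6128, -0.0517, 0.1024]
contact_force: [-2.4, 6.1, 5.3]
tool_pos: [0.6131, -0.0537, 0.1024]
contact_force: [-3.3, 6.9, 4.6]
tool_pos: [0.6131, -0.0555, 0.1022]
contact_force: [-2.7, 8.1, 4.5]
[('green', [(np.int32(751), [378.4, 189.5], [366, 172, 25, 36])]), ('red', [(np.int32(1688), [188.1, 123.1], [151, 88, 62, 62]), (np.int32(643), [356.5, 190.2], [343, 175, 25, 34])])]
```

```bash
python3 -m pendant '[[[0,0,0,0.0009,-0.008,0,0]]]'| grep -E "pos|force"; python3 -m pendant '[[[0,0,0,0.0004,-0.004,0,0]]]' | grep -E "pos|force"
python3 - <<'E'
from h import *
d=imaging.grab_frame("top");s=imaging.grab_frame("scene");a=cv2.resize(d["frame"][160:220,320:400],None,fx=9,fy=9,interpolation=2)[:300];b=cv2.resize(s["frame"][190:260,240:320],None,fx=6,fy=4,interpolation=2)
a=cv2.resize(d["frame"][165:220,320:400],None,fx=5,fy=5,interpolation=2);b=cv2.resize(s["frame"][195:255,240:320],None,fx=5,fy=5,interpolation=2)
cv2.imwrite("pics/t2.png",np.vstack([a,b]))
m=masks(d["frame"]);print([ (c,blobs(m[c],100)[:2]) for c in("green","red")])
E
```

```text
tool_pos: [0.6127, -0.0564, 0.1016]
contact_force: [-4.1, 16.6, 6.5]
tool_pos: [0.6127, -0.0564, 0.1016]
contact_force: [-5.4, 17.7, 7.5]
[('green', [(np.int32(743), [378.6, 189.4], [367, 172, 24, 36])]), ('red', [(np.int32(1686), [188.1, 123.1], [151, 88, 62, 62]), (np.int32(633), [356.7, 190.2], [343, 175, 25, 35])])]
```

View pics/t2.png

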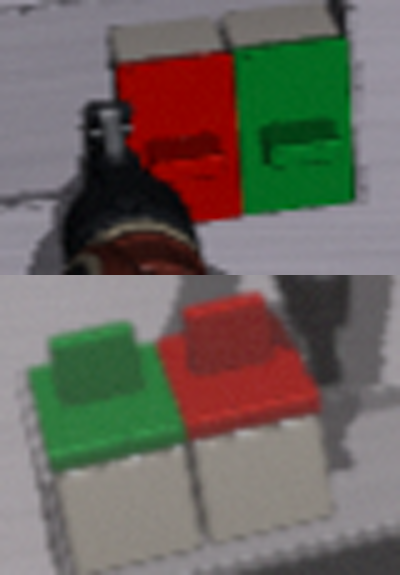

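Red is flush with green and level in both views, and it holds firm at 17 N. Next I retreat and go over the blue bin.

```bash
python3 -m pendant '[[[0,0,0,-0.002,0.02,0,0],[0,0,0,-0.08,-0.008,0.139,0],[0,0,0,-0.08,-0.008,0.139,0],[0,0,0,-0.08,-0.008,0.139,0.3],[-0.0044,0.0414,-0.0048,-0.0525,-0.13,0.017,0.6],[-0.0044,0.0414,-0.0048,-0.0525,-0.13,0.017,0.6],[-0.0044,0.0414,-0.0048,-0.0525,-0.13,0.017,0.6],[-0.0044,0.0414,-0.0048,-0.0525,-0.13,0.017,0.6],[0,0,0,-0.0525,-0.13,0.017,0.6],[0,0,0,-0.0525,-0.13,0.017,0.6],[0,0,0,-0.0525,-0.13,0.017,0.6],[0,0,0,-0.0525,-0.13,0.017,0.6],[0,0,0,0,0,0,0.6],[0,0,0,0,0,0,0.6]]]'
python3 - <<'E'
from h import *
d=imaging.grab_frame("wrist");cv2.imwrite("pics/w3.png",d["frame"])
for c,m in masks(d["frame"]).items(): print(c,blobs(m,200))
s=manip.state();print(R.from_quat(s["tool_rot"][[1,2,3,0]]).as_matrix().round(3).tolist(),s["tool_pos"])
t=imaging.grab_frame("top");m=masks(t["frame"]);print([ (c,blobs(m[c],100)[:2]) for c in("green","red")])
E
```

```text
time: 12.88
tool_pos: [0.4479, -0.321, 0.2397]
tool_rot: [0.007, 1.0, 0.025, 0.0]
contact_force: [0.3, -0.8, 0.6]
gripper_width: 0.597
green [(np.int32(9630), [555.7, 29.9], [475, 0, 165, 66])]
red [(np.int32(378), [281.5, 4.8], [261, 0, 41, 13])]
yellow []
blue [(np.int32(7990), [319.4, 178.6], [262, 144, 116, 71])]
[[0.999, 0.05, 0.001], [0.05, -0.999, -0.015], [0.0, 0.015, -1.0]] [ 0.44807863 -0.3206257   0.23964207]
[('green', [(np.int32(745), [378.6, 189.5], [366, 172, 25, 36])]), ('red', [(np.int32(1697), [188.2, 123.1], [151, 88, 62, 62]), (np.int32(777), [355.3, 192.4], [343, 175, 25, 36])])]
```

View pics/w3.png

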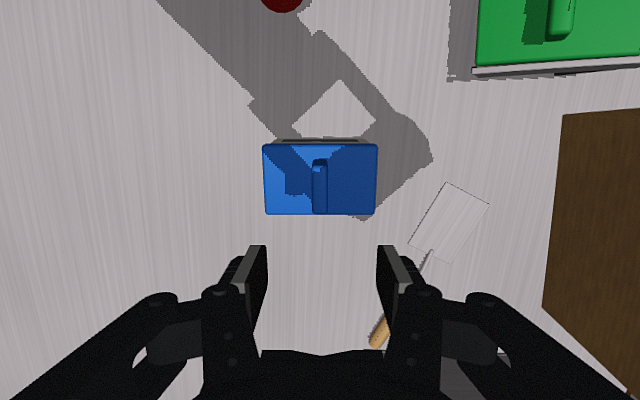

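The blue lid is seen squarely, with corners at (262,145), (378,144), (376,214) and (265,214). Its fin is centred at u≈320, so the jaws are already aligned with it.

Run:
```python
from h import *
d=imaging.grab_frame("wrist");s=manip.state();Rt=R.from_quat(s["tool_rot"][[1,2,3,0]]).as_matrix()
m=masks(d["frame"])["blue"].astype(np.uint8)
c=max(cv2.findContours(m,0,2)[0],key=cv2.contourArea);q=cv2.approxPolyDP(c,8,True)[:,0];print(q.tolist())
P=[plane(d,p,.075) for p in q];print(np.round(P,4).tolist());C=np.mean(P,0);print(C,Rt.T@(C-s["tool_pos"]))
for uv in((320,165),(320,213),(312,190),(328,190)):
    X=plane(d,uv,.111);print(uv,X.round(4),(Rt.T@(X-s["tool_pos"])).round(4))
```

```text
[[262, 146], [266, 214], [373, 213], [376, 146]]
[[0.3912, -0.2893, 0.075], [0.3951, -0.3564, 0.075], [0.5012, -0.35, 0.075], [0.4977, -0.284, 0.075]]
[ 0.44630164 -0.31993883  0.075     ] [-0.00191994 -0.00302942  0.16469167]
(320, 165) [ 0.446 -0.298  0.111] [-0.0011 -0.0244  0.1284]
(320, 213) [ 0.4481 -0.3404  0.111 ] [-0.0011  0.018   0.129 ]
(312, 190) [ 0.4403 -0.32    0.111 ] [-0.0079 -0.0028  0.1287]
(328, 190) [ 0.4539 -0.3193  0.111 ] [ 0.0058 -0.0028  0.1287]
```

```bash
python3 -m pendant '[[[0,0,0,-0.006,0.012,-0.1,0.6],[0,0,0,0,0,-0.13,0.6],[0,0,0,0,0,-0.13,0.6],[0,0,0,0,0,-0.13,0.6],[0,0,0,0,0,-0.13,0.6],[0,0,0,0,0,0,0.6],[0,0,0,0,0,0,0.6]]]'; python3 -m pendant '[[[0,0,0,0,0,0,0],[0,0,0,0,0,0,0],[0,0,0,0,0,0,0],[0,0,0,0,0,0,0],[0,0,0,0,0,0,0],[0,0,0,0,0,0,0]]]'; python3 -m pendant '[[[0,0,0,0,0,0.04,0],[0,0,0,0,0,0.04,0],[0,0,0,0,0,0.04,0],[0,0,0,0,0,0,0]]]'; python3 -c "
from h import *
s=manip.state();print(R.from_quat(s['tool_rot'][[1,2,3,0]]).as_matrix().round(3).tolist(),s['contact_force'],s['ft_torque'])"
```

```text
time: 13.9
tool_pos: [0.4472, -0.3184, 0.0863]
tool_rot: [0.008, 1.0, 0.025, 0.001]
contact_force: [0.0, 0.8, -0.2]
gripper_width: 0.6
time: 14.65
tool_pos: [0.4467, -0.3189, 0.0863]
tool_rot: [0.008, 1.0, 0.025, 0.001]
contact_force: [-2.5, 1.2, 5.5]
gripper_width: 0.151
time: 15.15
tool_pos: [0.447, -0.3188, 0.1164]
tool_rot: [0.009, 1.0, 0.025, 0.001]
contact_force: [1.1, -0.5, -3.7]
gripper_width: 0.15
[[0.999, 0.049, 0.003], [0.049, -0.999, -0.017], [0.002, 0.017, -1.0]] [ 1.13519858 -0.45634766 -3.69514616] [ 0.0203177  -0.00830077 -0.00782843]
```

```bash
python3 -m pendant '[[[0,0,0,0,0,0.1,0],[0,0,0,0,0,0.14,0],[0,0,0,0,0,0.14,0],[0,0,0,0,0,0.14,0],[0,0,0,0,0,0.14,0],[0,0,0,0,0,0.04,0],[0,0,0.0086,0.0365,0.1445,0,0],[0,0,0.0086,0.0365,0.1445,0,0],[0.00295,-0.0276,0,0.0365,0.1445,0,0],[0.00295,-0.0276,0,0.0365,0.1445,0,0],[0.00295,-0.0276,0,0.0365,0.1445,0,0],[0.00295,-0.0276,0,0.0365,0.1445,0,0],[0.00295,-0.0276,0,0.0365,0.1445,0,0],[0.00295,-0.0276,0,0.0365,0.1445,0,0],[0,0,0,0,0,0,0],[0,0,0,0,0,0,0]]]'
cat > tgt.py <<'E'
from h import *
s=manip.state();Rt=R.from_quat(s['tool_rot'][[1,2,3,0]]).as_matrix()
R0=np.array([[0.999,0.049,0.003],[0.049,-0.999,-0.017],[0.002,0.017,-1.0]])
Rz=lambda a:R.from_euler('z',a,degrees=True).as_matrix()
Rb=Rz(6.1)@R.from_euler('y',-30,degrees=True).as_matrix()
Rg=Rb@Rz(-3.0)@R0
print("rot err units",(R.from_matrix(Rg@Rt.T).as_rotvec()/np.pi).round(4))
E=np.c_[Rb[:,0],Rb[:,1],Rb[:,2]]
print("tcp in (s,y,n)",(E.T@s["tool_pos"]).round(4),"target .5775 -.0892 -.1777",s["tool_pos"],s["contact_force"])
T=E@np.array([.5775,-.0892,-.1777]);print("T",T,"to T+40n, units",((T+.04*E[:,2]-s["tool_pos"])/.25).round(4),"n units",(E[:,2]*.04).round(4))
E
python3 tgt.py
```

```text
time: 17.15
tool_pos: [0.5188, -0.0295, 0.2885]
tool_rot: [-0.007, 0.965, 0.048, 0.257]
contact_force: [-0.3, -0.2, -3.3]
gripper_width: 0.153
rot err units [-0.0003 -0.0017 -0.0004]
tcp in (s,y,n) [ 0.5883 -0.0844 -0.0065] target .5775 -.0892 -.1777 [ 0.51883561 -0.02945479  0.28850425] [-0.34542816 -0.18680769 -3.34742136]
T [ 0.59512359 -0.02610757  0.13485729] to T+40n, units [ 0.2256  0.0049 -0.476 ] n units [-0.0199 -0.0021  0.0346]
```

```bash
python3 -m pendant '[[[0,0,0,0.045,0.001,-0.0952,0],[0,0,0,0.045,0.001,-0.0952,0],[0,0,0,0.045,0.001,-0.0952,0],[0,0,0,0.045,0.001,-0.0952,0],[0,-0.0017,0,0.045,0.001,-0.0952,0],[0,0,0,0,0,0,0],[0,0,0,0,0,0,0]]]'; python3 tgt.py
python3 - <<'E'
from h import *
d=imaging.grab_frame("top");s=imaging.grab_frame("scene");w=imaging.grab_frame("wrist")
b=cv2.resize(s["frame"][165:255,235:365],None,fx=5,fy=5,interpolation=2);w=cv2.resize(w["frame"],(650,406))[200-50:]
cv2.imwrite("pics/h1.png",np.vstack([b[:330],w]))
E
```

```text
time: 18.02
tool_pos: [0.576, -0.0289, 0.1717]
tool_rot: [-0.006, 0.964, 0.048, 0.261]
contact_force: [-0.6, -0.6, -3.7]
gripper_width: 0.151
rot err units [-0.0002  0.0011 -0.    ]
tcp in (s,y,n) [ 0.5792 -0.0899 -0.1361] target .5775 -.0892 -.1777 [ 0.57599799 -0.02885935  0.17170316] [-0.56820413 -0.56194161 -3.73483652]
T [ 0.59512359 -0.02610757  0.13485729] to T+40n, units [-0.003   0.0025 -0.0088] n units [-0.0199 -0.0021  0.0346]
```

View pics/h1.png

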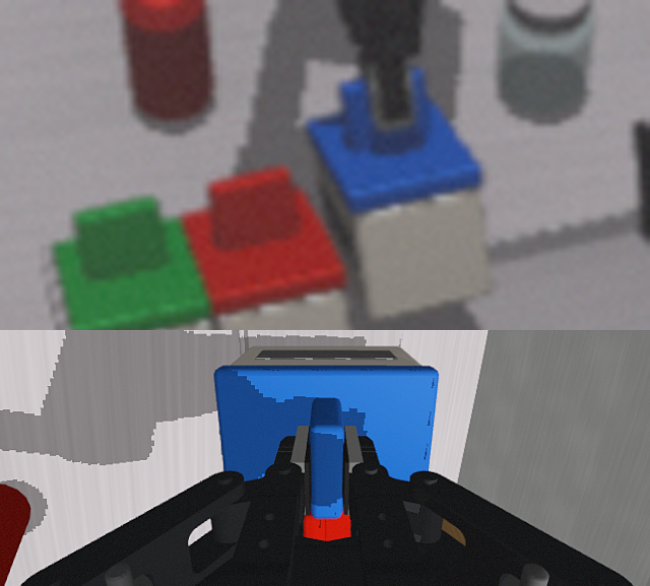

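The upper view shows blue hovering parallel to red with a small gap on its +y side. The lower wrist view shows the fin squarely between the pads. I'm lowering it onto the slope.

```bash
python3 -m pendant '[[[0,0.001,0,0.017,0.0018,-0.0294,0],[0,0,0,0.017,0.0018,-0.0294,0],[0,0,0,0.017,0.0018,-0.0294,0],[0,0,0,0.017,0.0018,-0.0294,0],[0,0,0,0,0,0,0]]]'; for i in 1; do python3 -m pendant '[[[0,0,0,0.006,0.0006,-0.0104,0],[0,0,0,0,0,0,0]]]'; python3 tgt.py|head -2; python3 -m pendant '[[[0,0,0,0.006,0.0006,-0.0104,0],[0,0,0,0,0,0,0]]]';python3 tgt.py|head -2; done
```

```text
time: 18.8
tool_pos: [0.5922, -0.026, 0.1401]
tool_rot: [-0.007, 0.965, 0.048, 0.259]
contact_force: [-0.1, -0.5, -3.1]
gripper_width: 0.149
time: 19.05
tool_pos: [0.5942, -0.0261, 0.139]
tool_rot: [-0.007, 0.964, 0.048, 0.26]
contact_force: [-0.0, -0.4, -3.7]
gripper_width: 0.155
rot err units [-0.0003 -0.     -0.0003]
tcp in (s,y,n) [ 0.5788 -0.0891 -0.1736] target .5775 -.0892 -.1777 [ 0.59420808 -0.02609255  0.13902675] [-0.02670105 -0.35764429 -3.67746044]
time: 19.3
tool_pos: [0.5956, -0.0259, 0.1362]
tool_rot: [-0.007, 0.964, 0.048, 0.26]
contact_force: [0.0, -0.5, -3.0]
gripper_width: 0.148
rot err units [-0.0003 -0.0001 -0.0004]
tcp in (s,y,n) [ 0.5786 -0.0891 -0.1767] target .5775 -.0892 -.1777 [ 0.59557086 -0.02591869  0.13624375] [ 0.00713669 -0.47796114 -2.97131303]
```

```bash
python3 -m pendant '[[[0,0,0,0.004,0.0004,-0.007,0],[0,0,0,0,0,0,0]]]'|grep force; python3 tgt.py|sed -n 2p; python3 -m pendant '[[[0,0,0,0.004,0.0004,-0.007,0],[0,0,0,0,0,0,0]]]'|grep force;python3 tgt.py|sed -n 2p
```

```text
contact_force: [-15.7, 1.0, 7.6]
tcp in (s,y,n) [ 0.5789 -0.0887 -0.1774] target .5775 -.0892 -.1777 [ 0.59611854 -0.02548465  0.13578613] [-15.66431222   1.03330693   7.59066807]
contact_force: [-38.7, 1.3, 26.3]
tcp in (s,y,n) [ 0.5789 -0.0885 -0.1775] target .5775 -.0892 -.1777 [ 0.59616569 -0.02534122  0.13570081] [-38.67674743   1.30122551  26.29937917]
```

```bash
python3 -m pendant '[[[0,0,0,-0.006,-0.0006,0.0104,0],[0,0,0,0,0,0,0]]]'|grep force; python3 tgt.py|sed -n 1,2p; python3 -m pendant '[[[0,0,0,-0.005,-0.0005,-0.003,0],[0,0,0,0,0,0,0]]]'|grep force;python3 tgt.py|sed -n 1,2p
```

```text
contact_force: [-0.1, -0.6, -2.2]
rot err units [-0.0003  0.0003 -0.0003]
tcp in (s,y,n) [ 0.5792 -0.0892 -0.1773] target .5775 -.0892 -.1777 [ 0.59637552 -0.02597636  0.13602274] [-0.12071995 -0.55922656 -2.23140542]
contact_force: [0.2, 1.4, -0.2]
rot err units [-0.0003  0.0005 -0.0003]
tcp in (s,y,n) [ 0.5782 -0.0892 -0.1774] target .5775 -.0892 -.1777 [ 0.59557887 -0.02604736  0.13549984] [ 0.18525693  1.39098631 -0.2443794 ]
```

```bash
for i in 1; do python3 -m pendant '[[[0,0,0,-0.005,-0.0005,-0.003,0],[0,0,0,0,0,0,0]]]'|grep force;python3 tgt.py|sed -n 2p; python3 -m pendant '[[[0,0,0,-0.005,-0.0005,-0.003,0],[0,0,0,0,0,0,0]]]'|grep force;python3 tgt.py|sed -n 2p; done
python3 - <<'E'
from h import *
d=imaging.grab_frame("top");s=imaging.grab_frame("scene")
a=cv2.resize(d["frame"][165:220,310:400],None,fx=6,fy=6,interpolation=2);b=cv2.resize(s["frame"][185:255,240:330],None,fx=6,fy=3.8,interpolation=2)
cv2.imwrite("pics/p1.png",np.vstack([a,b]))
E
```

```text
contact_force: [-0.5, 1.6, 1.3]
tcp in (s,y,n) [ 0.5765 -0.0892 -0.1774] target .5775 -.0892 -.1777 [ 0.59412093 -0.02617523  0.13465495] [-0.4601308   1.64727854  1.26713671]
contact_force: [0.1, 1.9, 3.5]
tcp in (s,y,n) [ 0.5749 -0.0891 -0.1774] target .5775 -.0892 -.1777 [ 0.59273371 -0.0262853   0.13384894] [0.13206646 1.87059462 3.451813  ]
```

View pics/p1.png

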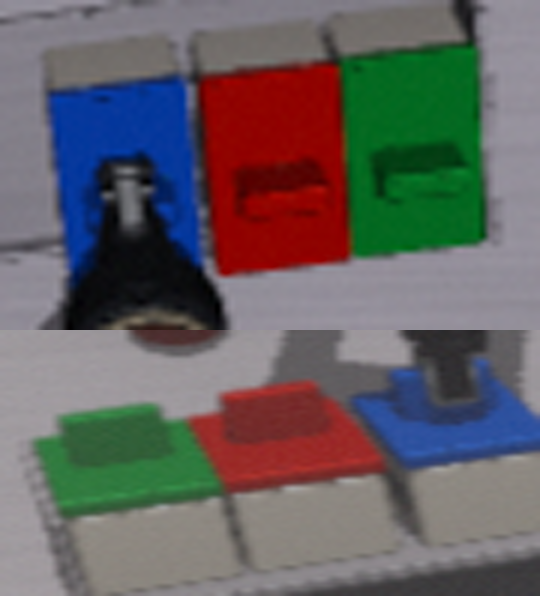

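Blue lies parallel and level with red, with about a 2 px (≈7 mm) gap. I'll ease it down to the lip.

```bash
for i in 1; do python3 -m pendant '[[[0,0,0,-0.005,-0.0005,-0.003,0],[0,0,0,0,0,0,0]]]'|grep force;python3 tgt.py|sed -n 2p; python3 -m pendant '[[[0,0,0,-0.005,-0.0005,-0.003,0],[0,0,0,0,0,0,0]]]'|grep force;python3 tgt.py|sed -n 2p; done
```

```text
contact_force: [-0.4, 2.2, 4.5]
tcp in (s,y,n) [ 0.5734 -0.0891 -0.1774] target .5775 -.0892 -.1777 [ 0.59146779 -0.02642611  0.13304621] [-0.44291528  2.19961124  4.46590255]
contact_force: [1.2, 2.8, 4.9]
tcp in (s,y,n) [ 0.5722 -0.0892 -0.1774] target .5775 -.0892 -.1777 [ 0.59036382 -0.02656629  0.13245847] [1.15893683 2.83329821 4.93535382]
```

```bash
python3 -m pendant '[[[0,0,0,-0.005,-0.0005,-0.003,0],[0,0,0,0,0,0,0]]]'|grep force;python3 tgt.py|sed -n 2p
```

```text
contact_force: [2.7, 3.8, 5.6]
tcp in (s,y,n) [ 0.5717 -0.0892 -0.1771] target .5775 -.0892 -.1777 [ 0.58984331 -0.02668248  0.13246486] [2.68248287 3.76346002 5.59250372]
```

```bash
python3 -m pendant '[[[0,0,0,0.003,0,0.002,0],[0,0,0,0,0,0,0.6],[0,0,0,0,0,0,0.6],[0,0,0,0,0,0,0.6],[0,0,0,0,0,0,0.6],[0,0,0,-0.05,-0.0053,0.0866,0.6],[0,0,0,-0.05,-0.0053,0.0866,0.6],[0,0,0,-0.05,-0.0053,0.0866,0.6],[0,0,0,-0.05,-0.0053,0.0866,0.6],[0,0,0,0,0,0,0.6]]]'
python3 - <<'E'
from h import *
d=imaging.grab_frame("top");w=imaging.grab_frame("wrist")
a=cv2.resize(d["frame"][165:220,290:400],None,fx=5,fy=5,interpolation=2);w=w["frame"][50:350]
cv2.imwrite("pics/p2.png",np.vstack([a,w[:,45:595]]))
E
python3 tgt.py
```

```text
time: 22.9
tool_pos: [0.5401, -0.0324, 0.2206]
tool_rot: [-0.006, 0.964, 0.048, 0.262]
contact_force: [0.8, -0.0, 0.5]
gripper_width: 0.599
rot err units [-0.0003 -0.0002 -0.0003]
tcp in (s,y,n) [ 0.5702 -0.0891 -0.0781] target .5775 -.0892 -.1777 [ 0.53931741 -0.03193253  0.21750168] [-0.0188678   1.60313994  0.09766299]
T [ 0.59512359 -0.02610757  0.13485729] to T+40n, units [ 0.1437  0.0148 -0.192 ] n units [-0.0199 -0.0021  0.0346]
```

View pics/p2.png

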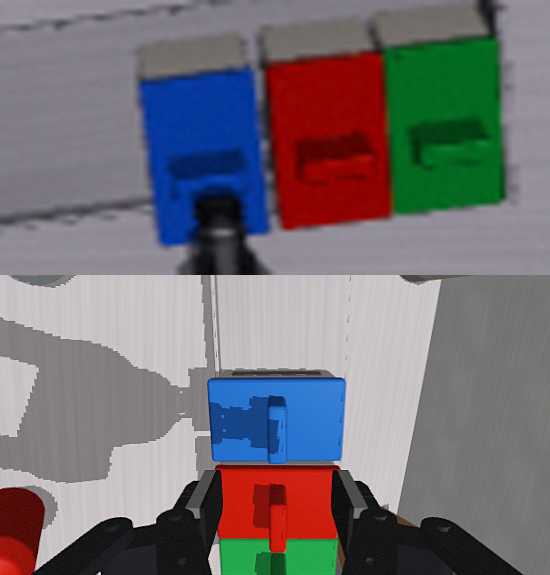

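The blue bin lies flat and parallel beside red with a small gap. Next I fetch the keeper.

```bash
python3 -m pendant '[[[0,0,0,-0.013,0.141,0.001,0.6],[0,0,0,-0.013,0.141,0.001,0.6],[0,0,0,-0.013,0.141,0.001,0.6],[0,0,0,-0.013,0.141,0.001,0.6],[0,0,0,-0.013,0.141,0.001,0.6],[0,0,0,0.0497,0.0053,-0.0865,0.6],[0,0,0,0.0497,0.0053,-0.0865,0.6],[0,0,0,0.0497,0.0053,-0.0865,0.6],[0,0,0,0.0497,0.0053,-0.0865,0.6],[0,0,0,0.0497,0.0053,-0.0865,0.6],[0,0,0,0,0,0,0.6]]]'|grep force; python3 tgt.py|sed -n 2p;python3 -m pendant '[[[0,0,0,0,0,0,0],[0,0,0,0,0,0,0],[0,0,0,0,0,0,0],[0,0,0,0,0,0,0],[0,0,0,0,0,0,0]]]'; python3 tgt.py|sed -n 2p
```

```text
contact_force: [-0.3, 0.7, 0.8]
tcp in (s,y,n) [ 0.5694  0.0879 -0.2057] target .5775 -.0892 -.1777 [0.58328956 0.15074235 0.10656691] [-0.26313371  0.67744384  0.82991074]
time: 25.0
tool_pos: [0.5843, 0.151, 0.1117]
tool_rot: [-0.007, 0.965, 0.048, 0.259]
contact_force: [-6.4, 0.2, 3.1]
gripper_width: 0.151
tcp in (s,y,n) [ 0.5729  0.088  -0.2018] target .5775 -.0892 -.1777 [0.58428717 0.15099239 0.11167013] [-6.44983498  0.21309519  3.06483878]
```

Gripped. Sliding 100 mm towards the row, then on in small steps.

```bash
python3 -m pendant '[[[0,0,0,0.0085,-0.0795,0,0],[0,0,0,0.0085,-0.0795,0,0],[0,0,0,0.0085,-0.0795,0,0],[0,0,0,0.0085,-0.0795,0,0],[0,0,0,0.0085,-0.0795,0,0],[0,0,0,0,0,0,0]]]'|grep force; python3 tgt.py|sed -n 2p;
python3 -m pendant '[[[0,0,0,0.0017,-0.016,0,0],[0,0,0,0.0017,-0.016,0,0]]]'|grep force; python3 tgt.py|sed -n 2p
python3 -m pendant '[[[0,0,0,0.0017,-0.016,0,0],[0,0,0,0,0,0,0]]]'|grep force; python3 tgt.py|sed -n 2p
```

```text
contact_force: [-5.9, -3.9, 2.1]
tcp in (s,y,n) [ 0.573  -0.0133 -0.2019] target .5775 -.0892 -.1777 [0.59520291 0.0502616  0.1116842 ] [-5.91884863 -3.85572629  2.11665962]
contact_force: [-5.4, 1.5, 2.8]
tcp in (s,y,n) [ 0.573  -0.0196 -0.2018] target .5775 -.0892 -.1777 [0.595887   0.04394245 0.11172776] [-5.37914663  1.49270496  2.79329103]
contact_force: [-6.5, -0.8, 3.1]
tcp in (s,y,n) [ 0.573  -0.024  -0.2019] target .5775 -.0892 -.1777 [0.5963379  0.03961678 0.11167774] [-6.46128827 -0.75466274  3.12091333]
```

```bash
P(){ grep force; python3 tgt.py|sed -n 2p|cut -c1-45; }
python3 -m pendant '[[[0,0,0,0.0009,-0.008,0,0],[0,0,0,0.0009,-0.008,0,0]]]'|P
python3 -m pendant '[[[0,0,0,0.0009,-0.008,0,0],[0,0,0,0.0009,-0.008,0,0]]]'|P
python3 -m pendant '[[[0,0,0,0.0009,-0.008,0,0]]]'|P
```

```text
contact_force: [-7.4, 9.8, 4.1]
tcp in (s,y,n) [ 0.573  -0.026  -0.2019] targ
contact_force: [-7.4, 9.6, 4.5]
tcp in (s,y,n) [ 0.5731 -0.0298 -0.2018] targ
contact_force: [-7.2, 17.7, 5.7]
tcp in (s,y,n) [ 0.573  -0.031  -0.2018] targ
```

```bash
P(){ grep force; python3 tgt.py|sed -n 2p|cut -c1-45; }
python3 -m pendant '[[[0,0,0,0.0004,-0.004,0,0],[0,0,0,0,0,0,0]]]'|P
python3 -m pendant '[[[0,0,0,0.0004,-0.004,0,0],[0,0,0,0,0,0,0]]]'|P
python3 - <<'E'
from h import *
d=imaging.grab_frame("top");s=imaging.grab_frame("scene")
a=cv2.resize(d["frame"][165:220,290:400],None,fx=5,fy=5,interpolation=2);b=cv2.resize(s["frame"][185:255,240:350],None,fx=5,fy=4.5,interpolation=2)
cv2.imwrite("pics/p3.png",np.vstack([a,b]))
E
```

```text
contact_force: [-7.6, 13.3, 4.3]
tcp in (s,y,n) [ 0.573  -0.0315 -0.2018] targ
contact_force: [-7.7, 17.8, 4.4]
tcp in (s,y,n) [ 0.573  -0.0319 -0.2018] targ
```

View pics/p3.png

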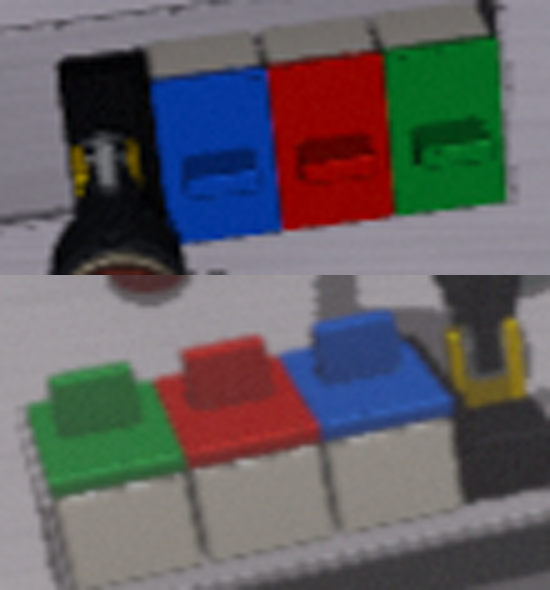

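Row closed in both views. One last nudge to confirm the stop is solid.

```bash
P(){ grep force; python3 tgt.py|sed -n 2p|cut -c1-45; }
python3 -m pendant '[[[0,0,0,0.0006,-0.006,0,0],[0,0,0,0,0,0,0]]]'|P
python3 -m pendant '[[[0,0,0,0.0004,-0.004,0,0],[0,0,0,0,0,0,0]]]'|P
```

```text
contact_force: [-7.5, 25.4, 5.6]
tcp in (s,y,n) [ 0.573  -0.0319 -0.2018] targ
contact_force: [-6.7, 29.6, 6.7]
tcp in (s,y,n) [ 0.573  -0.0319 -0.2018] targ
```

```bash
P(){ grep force; python3 tgt.py|sed -n 2p|cut -c1-45; }
python3 -m pendant '[[[0,0,0,-0.0013,0.012,0,0],[0,0,0,0,0,0,0]]]'|P
python3 -m pendant '[[[0,0,0,-0.0004,0.004,0,0],[0,0,0,0,0,0,0]]]'|P
```

```text
contact_force: [-7.7, 14.7, 4.4]
tcp in (s,y,n) [ 0.573  -0.0319 -0.2018] targ
contact_force: [-6.6, 11.1, 3.9]
tcp in (s,y,n) [ 0.573  -0.0319 -0.2019] targ
```

```bash
P(){ grep force; python3 tgt.py|sed -n 2p|cut -c1-45; }
python3 -m pendant '[[[0,0,0,-0.0006,0.006,0,0],[0,0,0,0,0,0,0]]]'|P
python3 -m pendant '[[[0,0,0,0,0,0,0.6],[0,0,0,0,0,0,0.6],[0,0,0,0,0,0,0.6],[0,0,0,0,0,0,0.6],[0,0,0,0,0,0,0.6]]]'|P
python3 -m pendant '[[[0,0,0,-0.05,-0.0053,0.0866,0.6],[0,0,0,-0.05,-0.0053,0.0866,0.6],[0,0,0,-0.05,-0.0053,0.0866,0.6],[0,0,0,-0.05,-0.0053,0.0866,0.6],[0,0,0,-0.1,0,0.12,0.6],[0,0,0,-0.1,0,0.12,0.6],[0,0,0,0,0,0,0.6],[0,0,0,0,0,0,0.6]]]'|P
python3 - <<'E'
from h import *
d=imaging.grab_frame("top");s=imaging.grab_frame("scene");w=imaging.grab_frame("wrist")["frame"]
b=cv2.resize(s["frame"][185:255,240:350],None,fx=5,fy=4,interpolation=2);cv2.imwrite("pics/p4.png",np.vstack([b,w[60:360,45:595]]))
m=masks(d["frame"]);print([(c,blobs(m[c],100)) for c in("green","red","blue")])
E
```

```text
contact_force: [-6.7, 3.8, 3.5]
tcp in (s,y,n) [ 0.573  -0.0319 -0.2019] targ
contact_force: [-0.8, 1.1, 0.5]
tcp in (s,y,n) [ 0.5735 -0.0332 -0.2027] targ
contact_force: [0.0, -0.9, 0.0]
tcp in (s,y,n) [ 0.5597 -0.0278 -0.0265] targ
[('green', [(np.int32(739), [378.8, 189.5], [367, 172, 24, 36])]), ('red', [(np.int32(1673), [188.1, 123.2], [151, 88, 62, 62]), (np.int32(749), [355.9, 192.5], [344, 175, 25, 36]), (np.int32(218), [366.1, 261.3], [358, 253, 17, 17]), (np.int32(4126), [311.6, 337.4], [283, 275, 65, 125]), (np.int32(420), [255.0, 393.5], [238, 385, 37, 15])]), ('blue', [(np.int32(776), [332.7, 195.5], [320, 178, 26, 36])])]
```

View pics/p4.png

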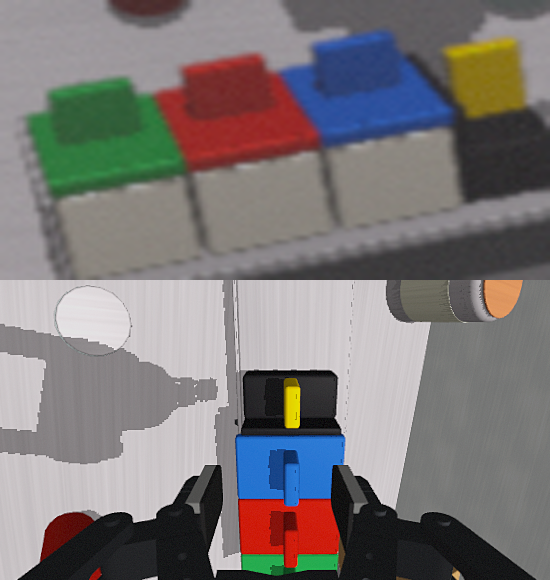

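```bash
python3 -c "
from plant import manip
s=manip.state();print(s['time'],s['contact_force']);print(manip.job_done())"
```

```text
30.5 [-0.42080091  0.59592326  0.51648334]
the job is handed in; nothing more can be done
None
```

The job is finished and handed in at 30.5 s of the 72 s allowed; no verdict is reported.

- **Keeper back:** I slid it by its fin to the end of its travel, where it met a hard stop at about 32 N.
- **Red bin:** I pushed it with closed fingers until it butted against the green bin, solid at about 17 N.
- **Blue bin:** I lifted it upright by its fin, tilted it 30° and set it down flat on the slope. I then eased it down to the front lip, leaving about 7 mm to red.
- **Closing the row:** The keeper pushed blue flush until the row stopped dead, with no movement as the push rose from 25 to 30 N. I eased off, let go and backed away.

**Last checks:** The final views show green, red and blue as one closed, level row with the keeper against blue. The gripper is clear, with contact force near zero. No check failed or disagreed, though the green bin appears to have moved about 2 mm towards the wall in the top view (limit 8 mm). The red bottle has not moved in the top view. The other bystanders I did not re-measure, but the arm passed well clear of them.

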